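Seat a blower on the flow stand and hold its sprung bleed flap at the set mark

ROBOT

A 7-joint arm with a two-finger parallel gripper is mounted at the origin on a cart in front of the work surface, level with it; the furniture and walls round the work are solid. World frame = base frame: x ahead of the robot, y to its left, z up, the work surface at z = 0. Lengths are in m, angles in rad, forces in N, time in s.
With the tool pointing down it reaches from about 0.35 to 0.9 m from the base axis. Payload 8.1 kg.
Tool frame: the origin (TCP) lies midway between the tips of the shut fingers; the grasp point (between the pads) lies 19 mm behind it; z points along the fingers, y is the line along which they close (so a half turn about z gives the same grasp; the last joint's range is limited). The gripper opens to 92 mm and grips with 3 to 60 N. Pads are 19 mm wide; open, the fingers measure 130 mm over their backs; the gripper's body (75 mm by 190 mm) begins 47 mm behind the grasp point.
Start: joints at [-1.422, 0.434, 0.025, 1.573, -0.012, 1.134, -0.075], TCP at [0.156, 0.605, 0.187] pointing down, gripper open.
Joint ranges: [-2.62, 2.62], [-0.44, 2.09], [-1.27, 1.32], [0.08, 2.57], [-1.32, 4.46], [0.12, 2], [-2.74, 2.74]. Speed limits (rad/s): [2.22, 2.22, 3.01, 3.01, 3.14, 3.14, 3.14].

INTERFACE

Orientations are given as a rotation vector (axis times angle).
In Python, from cell import arm gives the robot as it stands.
- The arm moves only by the tool arm_command, never from a script. Its arguments are lists of equal length, an entry for each row: "dp": the shift along the tool's x, y, z in units of 25 mm (1.0 is 25 mm), a list of three; "angular": the turn, a rotation vector about the tool's x, y, z in units of 0.15 rad (1.0 is 0.15 rad), a list of three; "claw": the opening, from 0 (shut) to 1 (fully open). In form: {"dp": [[x, y, z], ...], "angular": [[rx, ry, rz], ...], "claw": [claw, ...]}. A call has 1 to 10 rows; each row shifts and turns the commanded pose from where the row before left it, along the tool's axes as they then stand; what a row does not reach is not made up. A row lasts 1/10 s, in which the tool goes at most 50 mm and 8.59 degrees, less where a joint would pass 70% of its speed; a pose out of reach is approached as far as the arm can. A call with a number of a shift or a turn outside -1 to 1 is refused whole. A call with a gripper value outside its range is refused whole. The fingers move at their own pace and stop on an object; "force" is the grip in N (left out, the last holds). Time passes only in rows, so rows that do not move let the fingers close. It gives the time, the measured TCP pose, the force, the opening and the grip force at its end, in the units of the state.
- arm.observe(): the state, without advancing time (a new reading comes with each control period).
- arm.get_image(name): name is "side" or "top" or "wrist"; returns a dict with "frame" (400x640x3 uint8, red, green, blue), "z_map" (400x640 float32, m along the optical axis (not along the pixel's ray), 0 where there is no reading), "K" (3x3 intrinsics, pixels), "R" (3x3) and "t" (3): a world point X has camera coordinates R X + t. Camera axes: x right, y down, z forward; pixel columns grow to the right and rows downward; lengths in m; the calibration is good to about 2 mm. A picture is of the moment at which its call begins.
- arm.sign_off(): hands the job in; it is judged then, once.
The state is a dict: "clock": time; "joints": joint angles; "dq": joint speeds; "joint_efforts": joint torques, N m; "position": TCP position; "ee_rot": TCP orientation; "force": force on the tool from outside, world axes, zero at the start; "ft_torque": the same for the moment, N m; "width": opening from 0.0 (shut) to 1.0 (fully open); "gripper_force": force on a finger pad.
Only numpy, scipy, OpenCV 4.12 (cv2) and the standard library are available. Lean on these libraries where they do the work, as an engineer would, in place of code of your own. Each camera call takes 0.05 s, during which the arm holds its last target. There are 200 camera calls.

TASK

Set up the airflow check on the small flow stand: push the blower fan that lies on the stand's plate fully home, its outlet side flush against the mouth of the box and its neighbouring side flush against the rear stop rail. Then lift the sprung bleed flap on top of the box (it has a bar handle in front) until the tab on the flap lines up with the set pointer on the quadrant, and finish still holding it there for the reading: do not let go of it. Do not shift the set pointer, and leave the screwdriver, the tachometer and the spare impeller where they lie.

Things in the scene. Friction and masses are not known exactly. Their poses are not given: they have to be found in the camera images.
- flow_stand: Fixed flow stand: aluminium plate 150 (x) x 240 (y) x 10 mm with a grey box on its left half (x -60 to 70, y 5 to 115, top 62 above the bench) and a quadrant plate, graduated every 10 degrees, left of the box (to 150 high, y 118-121). Origin: centre of the plate's underside. x: to the stand's rear, y: left, z up; turned 0.14 to 0.38 rad about z. A test nest 70 high stands to its left.
- home_corner (a point): On the plate's top, 10 mm above the bench, where the two stop faces meet; axes as flow_stand. Stop 1: dark mouth frame on the box's right side, face in the plane y = 0 here, looking to -y, x -80 to 0 mm, 34 mm high. Stop 2: steel rail behind, face in the plane x = 0 here, looking to -x, y -113 to 0, 20 mm high above the plate.
- blower: Loose black blower fan flat on the plate right of the box: square 77 x 77 x 28 mm, 0.1 kg, slides at 1 N. Origin on its underside; in its frame the sides are at x = -39 (finned outlet) and +38, y = -34.4 and +42.6 mm (plain side). At the start the outlet (-x) looks to the mouth and the +y side to the rail, within 0.2 rad, gaps to the stops 7 to 40 mm. Best pushed low on its sides.
- blower_corner (a point): Bottom corner of the blower between its outlet side (-x) and its plain +y side; when the blower is home it is at home_corner.
- bleed_flap: The bleed flap: steel plate 114 x 100 x 4 mm on top of the box, with a bar handle on its front edge and a small tab on its left side. Origin on the hinge axis at its rear edge; x points along the flap to the rear, y left, z up from its face; turns with the flap.
- flap_angle (a joint): Angle of the bleed flap in rad: 0 shut (level), growing as its front edge is lifted, at most 1.1. A spring drives it shut throughout: about 5 N of lift at the bar starts it, about 7 N along the arc (10 N straight up) holds it at 0.7 rad; let go, it snaps shut.
- flap_hinge (a point): Point on the flap's hinge axis at the middle of its width, 66 mm above the bench; axes as flow_stand.
- lift_bar (a point): Bar handle fixed on the flap's front: black round bar, diameter 12, length 84 mm, parallel to the stand's y, 68 mm clear between its two thin arms. Origin: bar centre, 152 mm in front (-x) of the hinge axis and 21 mm above the flap's plane, so 87 mm above the bench when shut, 32 mm before the flap's front edge, free from above. Axes turn with the flap.
- flap_mark (a point): Outer end of the tab on the flap's left side, 112 mm from the hinge axis, in the flap's plane. Its x axis points along the flap to the hinge.
- set_angle (a joint): Set pointer angle in rad, same axis, zero and direction as flap_angle: the flap is at the mark when the two values are equal. A dark slim hand on the hinge pin, left of the quadrant, stiff; set between 0.35 and 0.7 rad. Not to be moved.
- set_tip (a point): Middle of the set pointer's T-shaped end flag (4 mm thick, 17 mm wide), just inside the path of the flap's tab, 103 mm from the hinge axis. Its x axis points along the pointer to the hinge.
- screwdriver: Bystander: screwdriver with a yellow handle, 160 mm long, 22 mm high, lying in front of the test nest. Origin on its underside.
- tachometer: Bystander: orange hand tachometer, 54 x 114 x 30 mm, lying behind the stand. Origin on its underside.
- impeller: Bystander: spare black impeller wheel, 55 mm across, 20 mm high, behind the stand. Origin on its underside.

How it is judged:
On the way, in this order (a step that is already met when the one before it is completed fails the run):
1. the blower is home against both stops while the flap is still shut (x of blower_corner in the frame of home_corner between -0.003 and 0.004 m and y of blower_corner in the frame of home_corner between -0.003 and 0.004 m and z of blower_corner in the frame of home_corner below 0.003 m and angle between the y axis of blower and the x axis of flow_stand, either way round below 0.045 rad and value of joint flap_angle below 0.05 rad), for 0.2 s.
2. the flap is lifted to the set pointer (angle between the x axis of flap_mark and the x axis of set_tip, either way round below 0.06 rad and velocity of joint flap_angle between -0.1 and 0.1 rad/s and contact force between the fingers and bleed_flap above 3 N), for 0.3 s.
At the end, for the whole second after the job is handed in: The blower is home: its corner within 3 mm of both stop faces, down on the plate, its sides within 0.045 rad of them. The flap is at rest within 0.06 rad of the set pointer, held up by the fingers (contact force over 3 N). The set pointer's tip is within 4 mm of where it was (all of step 2 and x of blower_corner in the frame of home_corner between -0.003 and 0.004 m and y of blower_corner in the frame of home_corner between -0.003 and 0.004 m and z of blower_corner in the frame of home_corner below 0.003 m and angle between the y axis of blower and the x axis of flow_stand, either way round below 0.045 rad and distance of set_tip from where it was at the start of the episode below 0.004 m); the arm keeps its last pose, push and grip.
It fails at once if the set pointer is shifted by more than 4 mm at its tip (distance of set_tip from where it was at the start of the episode above 0.004 m).
It fails at once if a bystander (screwdriver, tachometer, impeller) is moved by more than 15 mm (distance of any of screwdriver, tachometer, impeller from where it was at the start of the episode above 0.015 m).
It also fails if it takes over 64 s, if anything falls off the work surface, if the arm or the gripper's body presses on something with over 40 N, if the wrist force passes 120 N, or if a joint passes its speed limit or range.

## Working session

There is one attempt and no reset: what is moved stays moved. The work goes in short steps, Python scripts to look and compute and a tool call to move; the robot and the scene stay as the last step left them, time stands still between calls to the robot, and variables do not carry over. Pictures are saved under pics/ and viewed, at most 10 in all, crops included, and the job is handed in when it is done.

Besides the shell and the picture viewer there is one more tool, called after ">>>" by a JSON object that holds its "fn" and its "kwargs". arm_command: Moves the arm, as the interface text tells. Its arguments: {"type":"object","properties":{"dp":{"type":"array","items":{"type":"array","items":{"type":"number"}}},"angular":{"type":"array","items":{"type":"array","items":{"type":"number"}}},"claw":{"type":"array","items":{"type":"number"}},"force":{"type":"number"}},"required":["dp","angular","claw"]}

```bash
mkdir -p pics
cat > h.py <<'E'
import numpy as np, cv2, pickle
from cell import arm
from scipy.spatial.transform import Rotation as Rn
def snap(n,tag):
    d=arm.get_image(n); pickle.dump(d,open(f'pics/{tag}.pkl','wb')); cv2.imwrite(f'pics/{tag}.png',d['frame'][:,:,::-1]); return d
def load(tag): return pickle.load(open(f'pics/{tag}.pkl','rb'))
def world(d,u=None,v=None):
    K,R,t=map(np.array,(d['K'],d['R'],d['t']))
    if u is None: v,u=np.mgrid[:400,:640]
    u=np.asarray(u);v=np.asarray(v); z=d['z_map'][v.astype(int),u.astype(int)]
    c=np.stack([(u-K[0,2])/K[0,0]*z,(v-K[1,2])/K[1,1]*z,z],-1)
    return (c-t)@R
def proj(d,X):
    c=np.asarray(X)@np.array(d['R']).T+d['t']; p=c@np.array(d['K']).T; return p[...,:2]/p[...,2:]
E
python3 - <<'E'
from h import *
for n in ('top','side'): d=snap(n,n+'0'); print(n,(-np.array(d['R']).T@d['t']).round(3))
s=arm.observe(); print({k:np.round(v,3) for k,v in s.items()}, Rn.from_rotvec(s['ee_rot']).as_matrix().round(3))
E
```

```text
top [0.412 0.042 0.933]
side [ 0.298 -0.556  0.615]
{'clock': np.float64(0.1), 'joints': array([-1.422,  0.435,  0.025,  1.574, -0.012,  1.134, -0.075]), 'dq': array([-0.001, -0.002,  0.002, -0.003,  0.001, -0.   , -0.002]), 'joint_efforts': array([ 2.0000e-03, -6.6913e+01,  9.8800e-01, -3.1515e+01, -6.1000e-02,
        3.7000e-02,  0.0000e+00]), 'position': array([0.156, 0.605, 0.187]), 'ee_rot': array([-3.950e-01, -3.117e+00,  2.000e-03]), 'force': array([ 0.606,  0.455, -0.066]), 'ft_torque': array([-0.022,  0.06 , -0.066]), 'gripper_force': np.float64(0.0), 'width': np.float64(1.001)} [[-0.968  0.249 -0.   ]
 [ 0.249  0.968 -0.001]
 [-0.    -0.001 -1.   ]]
```

View pics/top0.png

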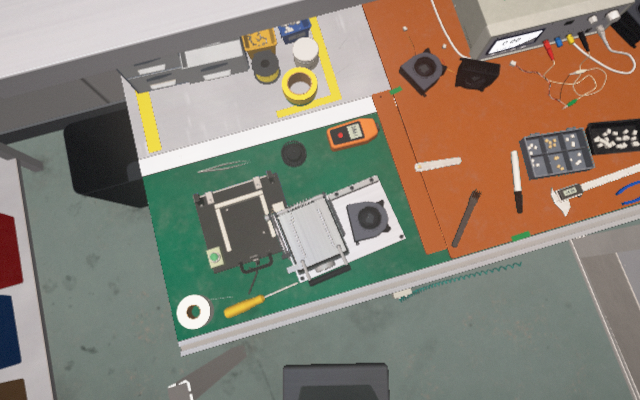

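View pics/side0.png

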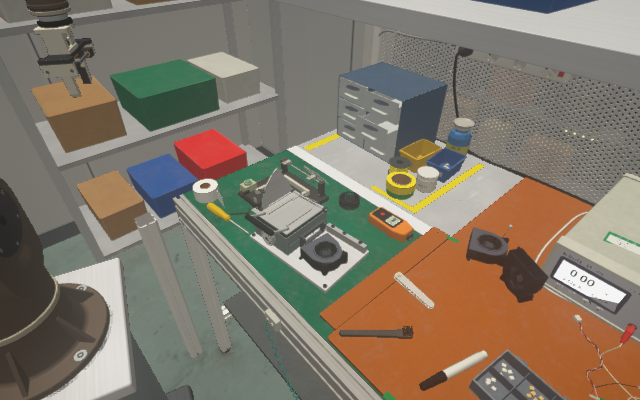

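The top view shows the stand at about (340,235): blower at (370,218), box at (312,235), bar at (328,274) and pointer hand near (255,278). I'll enlarge this area.

Run:
```python
from h import *
d=load('top0'); c=d['frame'][165:305,235:415,::-1]; cv2.imwrite('pics/c1.png',cv2.resize(c,None,fx=4.2,fy=4.2,interpolation=cv2.INTER_CUBIC))
d=load('side0'); c=d['frame'][155:295,215:375,::-1]; cv2.imwrite('pics/c2.png',cv2.resize(c,None,fx=4.2,fy=4.2,interpolation=cv2.INTER_CUBIC))
```

```text
(no output)
```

View pics/c1.png

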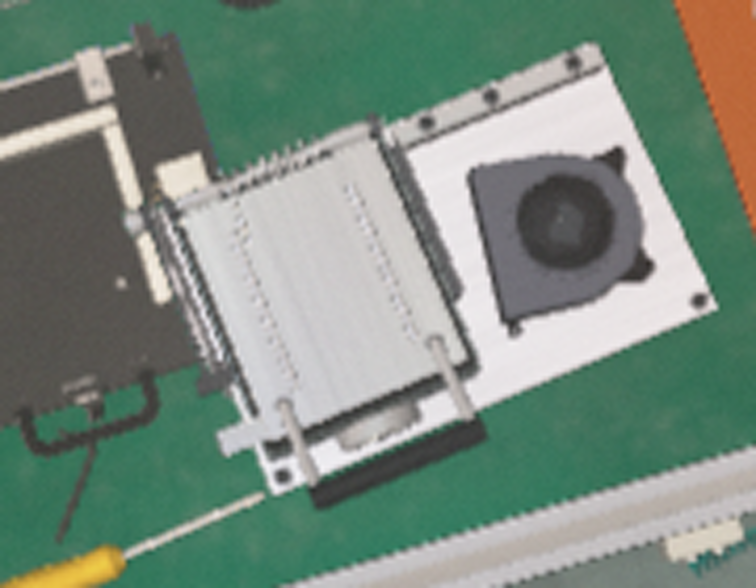

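View pics/c2.png

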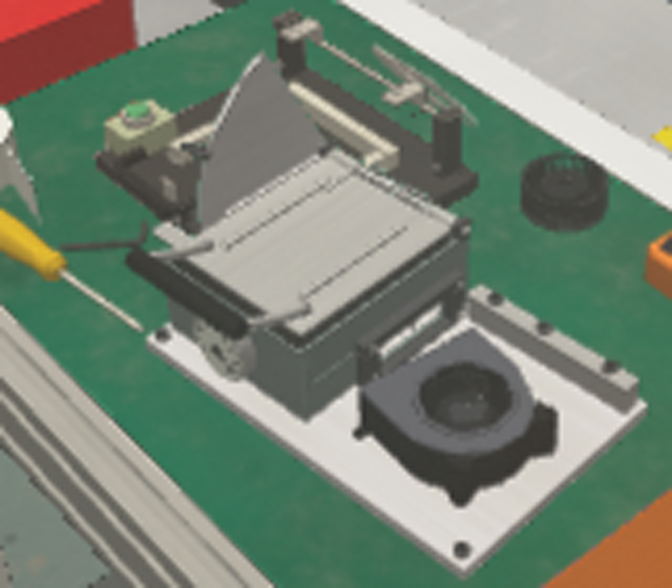

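Top crop: stand yaw is about 0.35 rad. The blower outlet edge runs from (470,170) to (510,320), the rail face from (405,145) to (605,70), the mouth frame edge from (400,145) to (460,300), and the bar from (315,495) to (485,430). In the side crop the quadrant hides the set pointer. Now I'll work out the geometry.

```bash
cat >> h.py <<'E'
def ray(d,px,z):
    K,R,t=map(np.array,(d['K'],d['R'],d['t'])); C=-R.T@t
    px=np.atleast_2d(px); r=np.c_[px,np.ones(len(px))]@np.linalg.inv(K).T@R
    return C+r*((z-C[2])/r[:,2])[:,None]
E
python3 - <<'E'
from h import *
d=load('top0'); W=world(d)
f=lambda a:np.array(a)/4.2+[235,165]
def show(n,px,z):
    p=ray(d,f(px),z); 
    print(n,(1e3*p[:,:2]).round(0).tolist(),'len',np.linalg.norm(p[1]-p[0]).round(4),'ang',np.arctan2(*(p[1]-p[0])[1::-1]).round(3))
show('plate front R->L',[[715,310],[270,492]],.01)
show('plate right F->R',[[715,310],[605,75]],.01)
show('railtop front edge R->L',[[605,68],[408,143]],.03)
show('bar R->L',[[485,430],[315,495]],.087)
show('flap front R->L',[[470,365],[265,445]],.066)
show('outlet top F->R',[[510,318],[470,168]],.038)
show('mouth face top F->R',[[460,298],[400,143]],.044)
# plate mask fit
m=(np.abs(W[...,2]-.01)<.004)&(d['frame'].min(-1)>170)&(W[...,0]>.2)&(W[...,0]<.65)
P=W[m][:,:2]; m2=m.copy().astype(np.uint8); ys,xs=np.nonzero(m); k=(xs>330)&(xs<410)&(ys>170)&(ys<290)
print(k.sum(), np.ptp(xs[k]),np.ptp(ys[k]))
# flap plane mask
m=(np.abs(W[...,2]-.068)<.006); ys,xs=np.nonzero(m); k=(xs>270)&(xs<350)&(ys>185)&(ys<275)
m3=np.zeros((400,640),np.uint8); m3[ys[k],xs[k]]=1; c=max(cv2.findContours(m3,0,1)[0],key=cv2.contourArea); b=cv2.boxPoints(cv2.minAreaRect(c)); print('flap z',W[ys[k],xs[k],2].mean().round(4)); print(ray(d,b,.067).round(4))
# blower top
m=(np.abs(W[...,2]-.038)<.005); ys,xs=np.nonzero(m); k=(xs>342)&(xs<395)&(ys>195)&(ys<250)
m3[:]=0; m3[ys[k],xs[k]]=1; c=max(cv2.findContours(m3,0,1)[0],key=cv2.contourArea); b=cv2.boxPoints(cv2.minAreaRect(c)); print('blower'); print(ray(d,b,.038).round(4), W[ys[k],xs[k],2].mean())
E
```

```text
plate front R->L [[518.0, -138.0], [434.0, 85.0]] len 0.2381 ang 1.932
plate right F->R [[518.0, -138.0], [640.0, -89.0]] len 0.1311 ang 0.381
railtop front edge R->L [[638.0, -86.0], [602.0, 13.0]] len 0.106 ang 1.918
bar R->L [[457.0, -16.0], [430.0, 61.0]] len 0.0817 ang 1.908
flap front R->L [[489.0, -11.0], [454.0, 84.0]] len 0.1019 ang 1.918
outlet top F->R [[513.0, -33.0], [587.0, -17.0]] len 0.076 ang 0.221
mouth face top F->R [[523.0, -9.0], [599.0, 18.0]] len 0.0813 ang 0.335
2021 74 89
flap z 0.067
[[ 0.5656  0.1493  0.067 ]
 [ 0.6114  0.0287  0.067 ]
 [ 0.4855 -0.0164  0.067 ]
 [ 0.4424  0.1011  0.067 ]]
blower
[[ 0.587  -0.0153  0.038 ]
 [ 0.6043 -0.0904  0.038 ]
 [ 0.529  -0.1048  0.038 ]
 [ 0.5123 -0.0309  0.038 ]] 0.03700290295079982
```

```bash
cat >> h.py <<'E'
TH=.352; O=np.array([.546,-.001,0]); Rs=Rn.from_euler('z',TH).as_matrix()
S=lambda p:np.asarray(p)@Rs.T+O      # stand->world
IS=lambda p:(np.asarray(p)-O)@Rs
E
python3 - <<'E'
from h import *
w=snap('wrist','w0'); t=load('top0'); s=load('side0')
for a in (.0,.35,.5,.7):
    p=S([.064-.103*np.cos(a),.126,.066+.103*np.sin(a)]); print(a,p.round(3),[proj(d,p).round(0).tolist() for d in (w,t,s)])
print('hinge',[proj(d,S([.064,.126,.066])).round(0).tolist() for d in (w,t,s)], 'wcam',(-np.array(w['R']).T@w['t']).round(3))
R=np.array(w['R'])@Rn.from_rotvec(arm.observe()['ee_rot']).as_matrix(); print('tool in cam',R.round(2))
E
```

```text
0.0 [0.466 0.104 0.066] [[59.0, 442.0], [288.0, 265.0], [257.0, 208.0]]
0.35 [0.472 0.106 0.101] [[41.0, 471.0], [285.0, 261.0], [257.0, 195.0]]
0.5 [0.478 0.108 0.115] [[36.0, 486.0], [284.0, 257.0], [259.0, 189.0]]
0.7 [0.489 0.112 0.132] [[31.0, 506.0], [281.0, 250.0], [262.0, 181.0]]
hinge [[107.0, 478.0], [270.0, 216.0], [289.0, 189.0]] wcam [0.078 0.626 0.384]
tool in cam [[ 0.    1.   -0.  ]
 [-0.95  0.   -0.3 ]
 [-0.3   0.    0.95]]
```

View pics/w0.png

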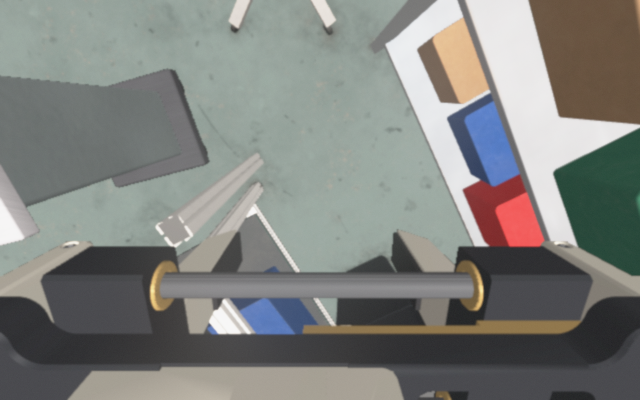

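The wrist view shows only floor and shelves, so the stand is out of view. I'll turn to the stand's yaw and move to look at the pointer from the left.

>>> {"fn": "arm_command", "kwargs": {"dp": [[0,0,0],[0,0,0],[0,0,0],[0,0,0],[0,0,0],[0,0,0],[0,0,0]], "angular": [[0,0,0.92],[0,0,0.92],[0,0,0.92],[0,0,0.92],[0,0,0.92],[0,0,0.92],[0,0,0.92]], "claw": [0.3,0.3,0.3,0.3,0.3,0.3,0.3]}}

```text
clock: 0.85
position: [0.1556, 0.605, 0.1871]
ee_rot: [1.804, 2.572, -0.001]
force: [-0.2, 0.4, 0.4]
width: 0.44
gripper_force: 0.0
```

>>> {"fn": "arm_command", "kwargs": {"dp": [[-0.97,0.26,-0.1],[-0.97,0.26,-0.1],[-0.97,0.26,-0.1],[-0.97,0.26,-0.1],[-0.97,0.26,-0.1],[-0.97,0.26,-0.1],[-0.97,0.26,-0.1],[-0.97,0.26,-0.1],[-0.97,0.26,-0.1],[-0.97,0.26,-0.1]], "angular": [[0,0,0],[0,0,0],[0,0,0],[0,0,0],[0,0,0],[0,0,0],[0,0,0],[0,0,0],[0,0,0],[0,0,0]], "claw": [0,0,0,0,0,0,0,0,0,0]}}

```text
clock: 1.85
position: [0.3009, 0.3991, 0.2124]
ee_rot: [-1.797, -2.577, 0.0]
force: [0.9, 0.3, -0.6]
width: 0.005
gripper_force: 0.0
```

>>> {"fn": "arm_command", "kwargs": {"dp": [[-0.97,0.26,0],[-0.97,0.26,0],[-0.97,0.26,0],[-0.97,0.26,0],[-0.97,0.26,0],[-0.97,0.26,0],[-0.97,0.26,0],[-0.97,0.26,0],[-0.97,0.26,0],[-0.97,0.26,0]], "angular": [[0,0,0],[0,0,0],[0,0,0],[0,0,0],[0,0,0],[0,0,0],[0,0,0],[0,0,0],[0,0,0],[0,0,0]], "claw": [0,0,0,0,0,0,0,0,0,0]}}

```text
clock: 2.85
position: [0.4457, 0.1942, 0.2123]
ee_rot: [-1.797, -2.577, 0.0]
force: [0.4, -0.1, 0.3]
width: 0.005
gripper_force: 0.0
```

>>> {"fn": "arm_command", "kwargs": {"dp": [[-0.97,0.26,0],[-0.97,0.26,0],[-0.97,0.26,0],[-0.97,0.26,0],[0,0,0],[0,0,0],[0,0,0],[0,0,0],[0,0,0]], "angular": [[0,0,0],[0,0,0],[0,0,0],[0,0,0],[0,-1,0],[0,-1,0],[0,-1,0],[0,-1,0],[0,0,0]], "claw": [0,0,0,0,0,0,0,0,0]}}

```text
clock: 3.75
position: [0.5013, 0.1189, 0.2098]
ee_rot: [1.477, 2.148, -0.466]
force: [-0.3, 1.0, -0.6]
width: 0.002
gripper_force: 0.0
```

Run:
```python
from h import *
w=snap('wrist','w1'); s=arm.observe(); print(IS(s['position']).round(3),s['joints'].round(2),'wcam',IS(-np.array(w['R']).T@w['t']).round(3))
for a in (.0,.35,.5,.7): print(a,proj(w,S([.064-.103*np.cos(a),.126,.066+.103*np.sin(a)])).round(0))
print(proj(w,S([.064,.126,.066])))
```

```text
[-0.001  0.125  0.211] [-1.21  0.37  0.59  1.89  0.41  1.15 -0.48] wcam [-0.002  0.307  0.326]
0.0 [280. 108.]
0.35 [284. 130.]
0.5 [289. 139.]
0.7 [301. 152.]
[377.76884288 109.39185266]
```

View pics/w1.png

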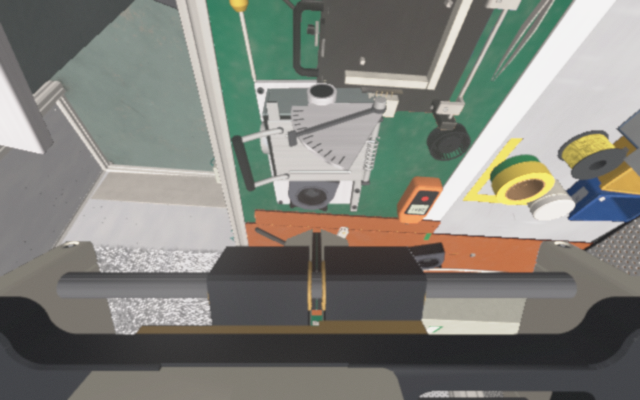

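The wrist view shows the set pointer clearly: pin at (381,105), end flag at (292,136), and the bar at left from (238,140) to (252,188). I'll enlarge it and compute the angle.

Run:
```python
from h import *
d=load('w1'); c=d['frame'][80:200,225:400,::-1]; cv2.imwrite('pics/c3.png',cv2.resize(c,None,fx=4.5,fy=4.5,interpolation=cv2.INTER_CUBIC))
W=IS(world(d)); 
m=(d['frame'].max(-1)<110)&(W[...,1]>.121)&(W[...,1]<.14)&(W[...,2]>.06)&(W[...,2]<.16)&(W[...,0]>-.06)&(W[...,0]<.08)
P=W[m]; print(m.sum(),P.mean(0).round(4),P.min(0).round(3),P.max(0).round(3))
q=P-P.mean(0); u,s,v=np.linalg.svd(q[:,[0,2]],full_matrices=False); print(s,v[0],np.arctan(-v[0][1]/v[0][0]))
for px in ([292,137],[381,105],[336,121]): print(px,W[px[1]-1:px[1]+2,px[0]-1:px[0]+2].reshape(-1,3).round(4)[[4,0,8]].tolist())
```

```text
320 [0.0126 0.1286 0.092 ] [-0.051  0.121  0.064] [0.068 0.134 0.114]
[0.56649447 0.14483817] [ 0.92089921 -0.38980078] 0.40041524585467525
[292, 137] [[-0.0241, 0.1263, 0.1123], [-0.0249, 0.1276, 0.1124], [-0.0232, 0.1245, 0.1117]]
[381, 105] [[0.0644, 0.1365, 0.0735], [0.0635, 0.1367, 0.0721], [0.0659, 0.1348, 0.0728]]
[336, 121] [[0.0187, 0.1289, 0.0904], [0.0176, 0.1296, 0.0898], [0.0197, 0.1281, 0.0909]]
```

View pics/c3.png

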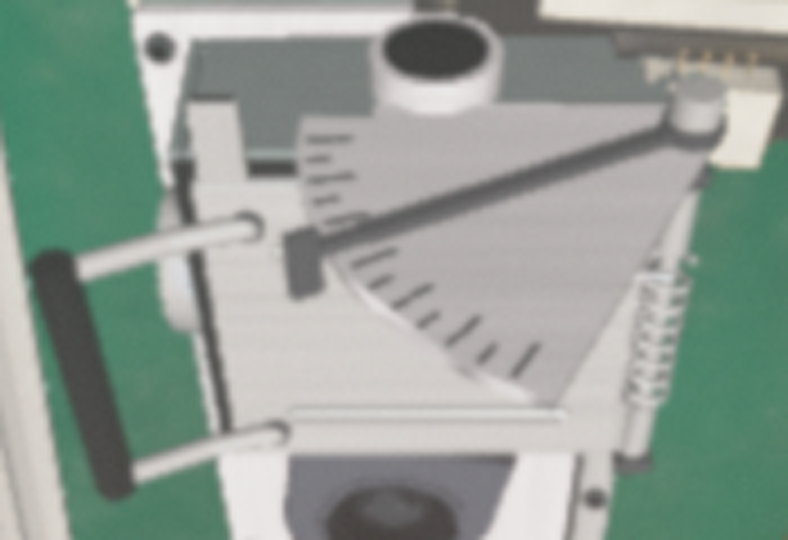

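The flag sits between the 20° and 30° marks, near 27.5°, and depth also gives about 0.48 rad. Now I'll level the tool and go to the front side of the blower.

>>> {"fn": "arm_command", "kwargs": {"dp": [[0,0,0],[0,0,0],[0,0,0],[0,0,0],[0,0,0]], "angular": [[0,1,0],[0,1,0],[0,1,0],[0,1,0],[0,0,0]], "claw": [0,0,0,0,0]}}

```text
clock: 4.3
position: [0.5064, 0.1043, 0.2149]
ee_rot: [-1.817, -2.563, -0.012]
force: [-0.7, -0.4, 0.1]
width: 0.004
gripper_force: 0.0
```

>>> {"fn": "arm_command", "kwargs": {"dp": [[-0.95,-0.41,0],[-0.95,-0.41,0],[-0.95,-0.41,0],[-0.95,-0.41,0],[-0.95,-0.41,0],[-0.95,-0.41,0],[-0.95,-0.41,0],[-0.95,-0.41,0],[0,0,0]], "angular": [[0,0,0],[0,0,0],[0,0,0],[0,0,0],[0,0,0],[0,0,0],[0,0,0],[0,0,0],[0,0,0]], "claw": [0,0,0,0,0,0,0,0,0]}}

```text
clock: 5.2
position: [0.4912, -0.0985, 0.2132]
ee_rot: [1.805, 2.569, -0.0]
force: [0.2, -0.3, 0.7]
width: 0.005
gripper_force: 0.0
```

Run:
```python
from h import *
s=arm.observe(); print(IS(s['position']).round(4),s['joints'].round(2),Rn.from_rotvec(s['ee_rot']).as_matrix().round(3))
```

```text
[-0.085  -0.0727  0.2132] [-0.44  0.22  0.65  1.87 -0.15  1.09  0.61] [[-0.339  0.941  0.002]
 [ 0.941  0.339 -0.002]
 [-0.002  0.001 -1.   ]]
```

>>> {"fn": "arm_command", "kwargs": {"dp": [[0.04,0,0.97],[0.04,0,0.97],[0.04,0,0.97],[0.04,0,0.97],[0.04,0,0.97],[0.04,0,0.97],[0.04,0,0.97],[0.04,0,0.97],[0,0,0]], "angular": [[0,0,0],[0,0,0],[0,0,0],[0,0,0],[0,0,0],[0,0,0],[0,0,0],[0,0,0],[0,0,0]], "claw": [0,0,0,0,0,0,0,0,0]}}

```text
clock: 6.1
position: [0.4872, -0.0856, 0.0165]
ee_rot: [-1.796, -2.574, 0.003]
force: [0.1, -0.1, -0.3]
width: 0.005
gripper_force: 0.0
```

>>> {"fn": "arm_command", "kwargs": {"dp": [[0,0.16,0],[0,0.16,0],[0,0.16,0],[0,0.16,0],[0,0.16,0],[0,0.16,0],[0,0.16,0],[0,0.16,0],[0,0.16,0],[0,0.16,0]], "angular": [[0,0,0],[0,0,0],[0,0,0],[0,0,0],[0,0,0],[0,0,0],[0,0,0],[0,0,0],[0,0,0],[0,0,0]], "claw": [0,0,0,0,0,0,0,0,0,0]}}

```text
clock: 7.1
position: [0.5271, -0.0721, 0.0184]
ee_rot: [-1.797, -2.577, 0.0]
force: [-0.2, -0.6, -0.3]
width: 0.007
gripper_force: 0.0
```

```bash
cat > b.py <<'E'
from h import *
import sys
s=arm.observe(); print(IS(s['position']).round(4),'F',(s['force']@Rs).round(1))
if len(sys.argv)>1:
    d=snap('top',sys.argv[1]); W=IS(world(d)); m=(np.abs(W[...,2]-.038)<.006)&(W[...,0]>-.07)&(W[...,0]<.06)&(W[...,1]<.01)&(W[...,1]>-.12)&(d['frame'].max(-1)<130)
    ys,xs=np.nonzero(m); P=W[m]; print('blower',m.sum(),P.min(0).round(4),P.max(0).round(4))
    c=d['frame'][165:290,270:430,::-1]; cv2.imwrite(f'pics/{sys.argv[1]}c.png',cv2.resize(c,None,fx=4.5,fy=4.5,interpolation=cv2.INTER_CUBIC))
E
python3 b.py p1
```

```text
[-0.0423 -0.0602  0.0184] F [-0.4 -0.5 -0.3]
blower 298 [-0.0355 -0.0538  0.0322] [0.0567 0.0049 0.044 ]
```

>>> {"fn": "arm_command", "kwargs": {"dp": [[0,0.08,0],[0,0.08,0],[0,0.06,0]], "angular": [[0,0,0],[0,0,0],[0,0,0]], "claw": [0,0,0]}}

```text
clock: 7.45
position: [0.532, -0.0703, 0.0184]
ee_rot: [-1.797, -2.577, -0.0]
force: [0.3, 0.2, -1.2]
width: -0.001
gripper_force: 0.0
```

```bash
python3 b.py p2
```

```text
[-0.037  -0.0602  0.0184] F [ 0.3  0.1 -1.2]
blower 250 [-0.0227 -0.0541  0.032 ] [0.0568 0.0048 0.044 ]
```

View pics/p2c.png

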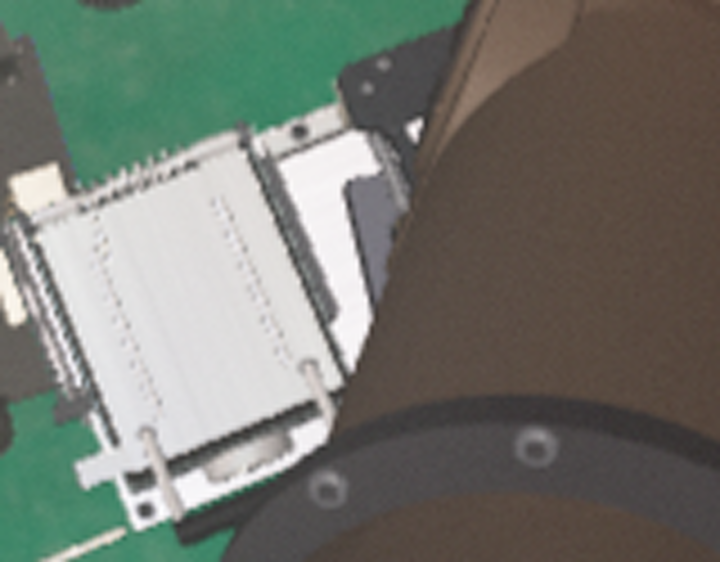

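The top view is partly blocked. The blower corner at (347,180) looks nearly unmoved, so I'll check with the side and wrist cameras.

Run:
```python
from h import *
a=snap('side','s2')['frame'][150:310,225:425,::-1]; b=snap('wrist','w2')['frame'][:,:,::-1]
a=cv2.resize(a,(500,400),interpolation=cv2.INTER_CUBIC); b=cv2.resize(b[:250],(500,195)); cv2.imwrite('pics/v2.png',np.vstack([a,b]))
```

```text
(no output)
```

View pics/v2.png

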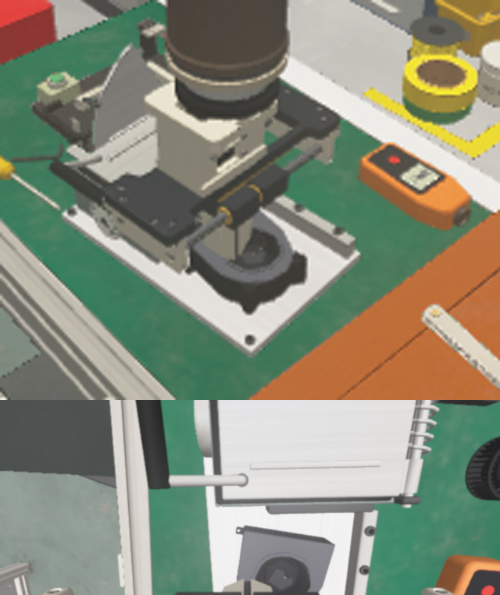

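Run:
```python
from h import *
d=load('top0'); f=lambda a:np.array(a)/4.2+[235,165]
print((1e3*IS(ray(d,f([[470,168],[510,318],[512,328],[545,315],[575,305],[610,290],[640,262],[645,215],[612,160],[565,222]]),.038))).round(0)[:,:2].tolist())
s=load('s2'); W=IS(world(s)); 
tp=arm.observe()['position']; print('tcp px side',proj(s,tp), 'crop',(proj(s,tp)-[225,150])*2.5)
for r in range(225,265,3): print(r,(W[r,316:332:3]*1e3).round(0).astype(int).tolist())
a=load('side0'); print('side0 vs s2 moved?'); 
for n in (a,s):
    V=IS(world(n)); m=(np.abs(V[...,2]-.038)<.004)&(V[...,0]>-.06)&(V[...,0]<.06)&(V[...,1]<-.02)&(V[...,1]>-.12); P=V[m]; print(m.sum(),P.min(0).round(3),P.max(0).round(3))
```

```text
[[33.0, -29.0], [-42.0, -19.0], [-47.0, -18.0], [-47.0, -35.0], [-48.0, -51.0], [-47.0, -69.0], [-40.0, -88.0], [-19.0, -99.0], [12.0, -95.0], [-8.0, -62.0]]
tcp px side [315.09776815 263.22339756] crop [225.24442038 283.05849391]
225 [[-60, -86, 159], [-49, -83, 151], [-43, -84, 147], [-38, -88, 146], [-35, -92, 147], [-29, -95, 145]]
228 [[-55, -80, 145], [-52, -85, 146], [-49, -91, 148], [-45, -94, 147], [-40, -97, 146], [-32, -97, 140]]
231 [[-62, -87, 147], [-59, -92, 147], [-55, -96, 148], [-48, -97, 143], [-40, -98, 139], [-31, -96, 131]]
234 [[-67, -92, 146], [-63, -96, 146], [-56, -97, 141], [-48, -97, 135], [-40, -97, 130], [61, -18, 9]]
237 [[-68, -93, 140], [-63, -96, 138], [-56, -97, 133], [-20, -72, 92], [26, -39, 38], [31, -44, 39]]
240 [[-66, -91, 128], [-64, -96, 131], [-28, -71, 89], [-19, -71, 82], [18, -47, 40], [24, -51, 38]]
243 [[-46, -72, 94], [-35, -70, 85], [-29, -72, 81], [-19, -71, 74], [15, -50, 34], [19, -55, 35]]
246 [[-46, -71, 84], [-36, -71, 77], [-28, -72, 72], [8, -47, 28], [13, -52, 28], [29, -46, 12]]
249 [[-46, -71, 76], [-35, -70, 67], [-28, -71, 63], [3, -52, 26], [7, -57, 27], [13, -60, 24]]
252 [[-46, -71, 67], [-35, -69, 58], [-10, -55, 29], [-6, -61, 30], [-2, -65, 30], [4, -69, 28]]
255 [[-33, -59, 40], [-18, -53, 24], [-17, -62, 30], [-13, -67, 30], [-7, -70, 28], [-2, -74, 27]]
258 [[-39, -65, 39], [-34, -68, 38], [-29, -73, 38], [-25, -77, 38], [-21, -82, 39], [-17, -87, 39]]
261 [[-44, -70, 38], [-40, -75, 39], [-35, -78, 37], [-31, -83, 38], [-26, -87, 38], [-21, -91, 36]]
264 [[-43, -69, 27], [-42, -76, 32], [-40, -83, 36], [-37, -88, 37], [-31, -92, 36], [-25, -95, 33]]
side0 vs s2 moved?
634 [-0.046 -0.103  0.034] [ 0.036 -0.02   0.041]
469 [-0.046 -0.103  0.034] [ 0.035 -0.02   0.042]
```

Run:
```python
from h import *
for tag,tp in (('side0',np.array([.156,.605,.187])),('s2',arm.observe()['position'])):
    d=load(tag); W=world(d)-tp; m=(np.abs(W[...,:2])<.08).all(-1)&(W[...,2]>-.03)&(W[...,2]<.25)&(d['z_map']>0)
    print(tag,proj(d,tp).round(0),m.sum())
    for z in np.arange(-.03,.16,.01):
        k=m&(W[...,2]>=z)&(W[...,2]<z+.01); 
        if k.sum(): print(round(z,2),k.sum(),(W[k].min(0)*1e3).round(0),(W[k].max(0)*1e3).round(0))
d=load('side0'); cv2.imwrite('pics/g0.png',cv2.resize(d['frame'][0:130,0:150,::-1],None,fx=4,fy=4))
```

```text
side0 [ 88. 103.] 2747
0.03 3 [-22. -49.  40.] [-15. -45.  40.]
0.04 59 [-25. -59.  40.] [25. 50. 50.]
0.05 79 [-25. -65.  50.] [27. 59. 60.]
0.06 82 [-24. -66.  60.] [26. 56. 70.]
0.07 83 [-26. -68.  70.] [26. 57. 80.]
0.08 74 [-26. -70.  80.] [27. 63. 90.]
0.09 53 [-26. -69.  90.] [27. 61. 99.]
0.1 57 [-55. -80. 101.] [ 57.  72. 110.]
0.11 117 [-56. -80. 110.] [ 57.  71. 120.]
0.12 175 [-58. -80. 120.] [ 58.  78. 130.]
0.13 59 [-54. -80. 130.] [ 59.  78. 140.]
0.14 274 [-55. -80. 140.] [ 58.  80. 150.]
0.15 152 [-35. -56. 150.] [ 28.   7. 160.]
s2 [315. 263.] 8009
-0.03 121 [-80. -79. -22.] [ 79.  72. -20.]
-0.02 1868 [-80. -80. -20.] [ 80.  79. -10.]
-0.01 1101 [-67. -80. -10.] [80. 80. -0.]
0.0 217 [-51. -34.   0.] [80. 75. 10.]
0.01 502 [-17. -34.  10.] [66. 66. 20.]
0.02 157 [-13. -28.  20.] [65. 64. 25.]
0.03 1 [ 5. -8. 40.] [ 5. -8. 40.]
0.04 20 [ -4. -14.  40.] [15. -6. 50.]
0.05 57 [-18. -16.  50.] [21.  4. 60.]
0.06 62 [-80. -16.  60.] [21. 64. 70.]
0.07 42 [-80. -16.  70.] [20. 80. 80.]
0.08 15 [-20. -18.  80.] [-4.  1. 88.]
0.1 56 [-79. -64. 101.] [ 80.  56. 110.]
0.11 231 [-80. -65. 110.] [ 80.  54. 120.]
0.12 421 [-78. -65. 120.] [ 80.  51. 130.]
0.13 137 [-80. -68. 130.] [ 78.  33. 140.]
0.14 951 [-80. -66. 140.] [ 80.  58. 150.]
0.15 234 [-78. -41. 150.] [ 26.   5. 160.]
```

View pics/g0.png

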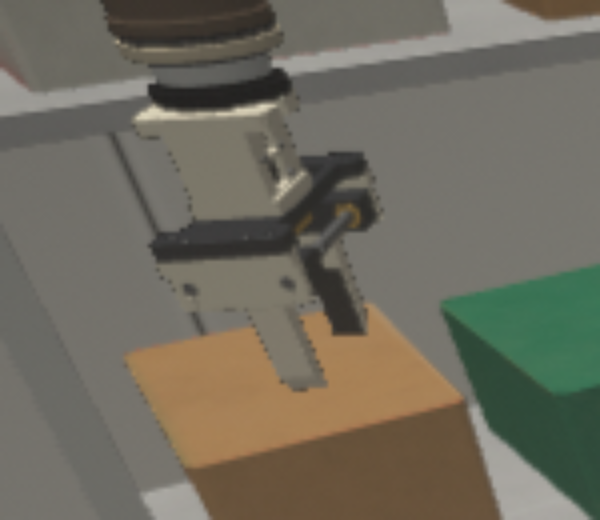

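Comparing depth with the reported TCP in both pictures shows the finger tips sit about 38 mm above the reported TCP. So the fingers passed over the blower without touching it. I'll back off and go down a further 36 mm.

>>> {"fn": "arm_command", "kwargs": {"dp": [[-0.04,-0.48,0],[-0.04,-0.48,0],[-0.04,-0.48,0],[-0.04,-0.48,0],[0,0,0.36],[0,0,0.36],[0,0,0.36],[0,0,0.36],[0,0,0]], "angular": [[0,0,0],[0,0,0],[0,0,0],[0,0,0],[0,0,0],[0,0,0],[0,0,0],[0,0,0],[0,0,0]], "claw": [0,0,0,0,0,0,0,0,0]}}

```text
clock: 8.5
position: [0.4876, -0.0904, -0.0191]
ee_rot: [-1.795, -2.576, 0.002]
force: [-0.3, -0.1, -1.4]
width: 0.004
gripper_force: 0.0
```

```bash
python3 - <<'E'
from h import *
tp=arm.observe()['position']; print(IS(tp))
d=snap('side','s3'); W=(world(d)-tp)@Rs; m=(np.abs(W[...,:2])<.03).all(-1)&(W[...,2]>-.03)&(W[...,2]<.1)&(d['z_map']>0)
for z in np.arange(.0,.1,.01):
        k=m&(W[...,2]>=z)&(W[...,2]<z+.01)
        if k.sum(): print(round(z,2),k.sum(),(W[k].min(0)*1e3).round(0),(W[k].max(0)*1e3).round(0))
k=m&(W[...,2]>.05); ys,xs=np.nonzero(k); print(xs.min(),xs.max(),ys.min(),ys.max())
E
python3 b.py p3
```

```text
[-0.0856767  -0.06375906 -0.01911054]
0.01 340 [-30. -30.  16.] [15. 30. 20.]
0.02 193 [-30. -30.  20.] [30. 29. 30.]
0.03 19 [ -3. -29.  30.] [30. -3. 40.]
0.04 18 [-10. -13.  40.] [  9. -10.  50.]
0.05 54 [-17. -13.  50.] [16.  9. 60.]
0.06 56 [-17. -13.  60.] [18.  2. 70.]
0.07 27 [-18. -12.  70.] [15. 10. 80.]
0.08 5 [-18. -12.  80.] [-15.   6.  85.]
290 310 265 279
[-0.0855 -0.064  -0.0185] F [ 0.2 -0.4  0.3]
blower 324 [-0.0445 -0.0899  0.0323] [0.0568 0.0049 0.044 ]
```

>>> {"fn": "arm_command", "kwargs": {"dp": [[0,0.15,0],[0,0.15,0],[0,0.15,0],[0,0.15,0],[0,0.15,0],[0,0.15,0],[0,0.15,0],[0,0.15,0],[0,0.15,0],[0,0.15,0]], "angular": [[0,0,0],[0,0,0],[0,0,0],[0,0,0],[0,0,0],[0,0,0],[0,0,0],[0,0,0],[0,0,0],[0,0,0]], "claw": [0,0,0,0,0,0,0,0,0,0]}}

```text
clock: 9.6
position: [0.5237, -0.0776, -0.0176]
ee_rot: [-1.797, -2.577, 0.0]
force: [-1.3, -0.9, 0.4]
width: 0.006
gripper_force: 0.4
```

```bash
cat > c.py <<'E'
from h import *
import sys
s=arm.observe(); print(IS(s['position']).round(4),'F',(s['force']@Rs).round(1))
for n in ('wrist','top'):
    d=snap(n,n+sys.argv[1]); W=IS(world(d)); m=(np.abs(W[...,2]-.038)<.005)&(W[...,0]>-.06)&(W[...,0]<.055)&(W[...,1]<-.002)&(W[...,1]>-.12)&(d['frame'].max(-1)<150)
    # drop pixels of rail/mouth: keep largest blob
    k,l,st,_=cv2.connectedComponentsWithStats(m.astype(np.uint8)); 
    if k<2: continue
    i=1+st[1:,4].argmax(); P=W[l==i][:,:2]
    print(n,len(P),'max x,y',np.percentile(P,99.5,axis=0).round(4))
    # outlet edge: max y per x bin ; rear edge: max x per y bin
    for a in (0,1):
        lo,hi=np.percentile(P[:,a],[8,92]); e=[]
        for b in np.arange(lo,hi,.004):
            q=P[(P[:,a]>=b)&(P[:,a]<b+.004)]
            if len(q)>2: e.append([q[:,a].mean(),q[:,1-a].max()])
        if len(e)>3:
            e=np.array(e); f=np.polyfit(e[:,0],e[:,1],1); print('  edge','outlet' if a==0 else 'rear','slope',f[0].round(3),'max vals',(e[:,1]*1e3).round(0).tolist())
E
python3 c.py a
```

```text
[-0.0473 -0.0642 -0.0176] F [-1.6 -0.4  0.4]
wrist 8291 max x,y [ 0.0475 -0.0151]
  edge outlet slope -0.056 max vals [-14.0, -15.0, -15.0, -15.0, -15.0, -16.0, -16.0, -16.0, -16.0, -16.0, -17.0, -17.0, -17.0, -17.0, -17.0, -18.0, -18.0]
  edge rear slope 0.071 max vals [46.0, 47.0, 47.0, 48.0, 48.0, 48.0, 48.0, 49.0, 49.0, 49.0]
top 335 max x,y [ 0.0467 -0.0166]
  edge outlet slope -0.049 max vals [-16.0, -18.0, -17.0, -17.0, -17.0, -17.0, -18.0, -19.0, -18.0, -19.0, -19.0, -19.0, -19.0, -20.0, -19.0, -19.0]
  edge rear slope -0.534 max vals [46.0, 47.0, 47.0, 46.0, 36.0]
```

>>> {"fn": "arm_command", "kwargs": {"dp": [[0,0.06,0],[0,0.06,0],[0,0.06,0],[0,0.06,0],[0,0.06,0],[0,0.06,0],[0,0.04,0]], "angular": [[0,0,0],[0,0,0],[0,0,0],[0,0,0],[0,0,0],[0,0,0],[0,0,0]], "claw": [0,0,0,0,0,0,0]}}

```text
clock: 10.4
position: [0.533, -0.0741, -0.0176]
ee_rot: [-1.797, -2.577, -0.0]
force: [0.4, 0.3, -0.1]
width: 0.005
gripper_force: 0.2
```

```bash
python3 c.py b
```

```text
[-0.0374 -0.0642 -0.0176] F [ 0.5  0.2 -0.1]
wrist 8577 max x,y [ 0.0546 -0.0141]
  edge outlet slope 0.0 max vals [-14.0, -14.0, -14.0, -14.0, -14.0, -14.0, -14.0, -14.0, -14.0, -14.0, -14.0, -14.0, -14.0, -14.0, -14.0, -14.0, -14.0]
  edge rear slope 0.005 max vals [55.0, 55.0, 55.0, 55.0, 55.0, 55.0, 55.0, 55.0, 55.0, 55.0]
top 325 max x,y [ 0.0537 -0.0156]
  edge outlet slope -0.005 max vals [-16.0, -16.0, -16.0, -16.0, -16.0, -16.0, -16.0, -16.0, -16.0, -16.0, -17.0, -16.0, -16.0, -16.0, -17.0]
  edge rear slope 0.062 max vals [53.0, 54.0, 54.0, 53.0, 55.0]
```

>>> {"fn": "arm_command", "kwargs": {"dp": [[0,0.06,0],[0,0.04,0],[0,0.02,0]], "angular": [[0,0,0],[0,0,0],[0,0,0]], "claw": [0,0,0]}}

```text
clock: 10.8
position: [0.5357, -0.0732, -0.0176]
ee_rot: [-1.797, -2.577, -0.0]
force: [-0.3, -0.3, 1.0]
width: 0.002
gripper_force: 0.3
```

```bash
sed -i 's/W\[...,0\]<.055/W[...,0]<.063/' c.py; python3 c.py d
```

```text
[-0.0345 -0.0642 -0.0176] F [-0.4 -0.2  1. ]
wrist 8599 max x,y [ 0.0581 -0.0138]
  edge outlet slope 0.009 max vals [-14.0, -14.0, -14.0, -14.0, -14.0, -14.0, -14.0, -14.0, -14.0, -14.0, -14.0, -14.0, -14.0, -14.0, -14.0, -14.0, -14.0]
  edge rear slope 0.072 max vals [58.0, 58.0, 58.0, 58.0, 58.0, 58.0, 58.0, 58.0, 58.0, 63.0]
top 313 max x,y [ 0.0569 -0.0153]
  edge outlet slope 0.014 max vals [-16.0, -16.0, -16.0, -16.0, -17.0, -16.0, -16.0, -16.0, -16.0, -15.0, -15.0, -15.0, -16.0, -15.0]
  edge rear slope -0.056 max vals [57.0, 57.0, 56.0, 57.0, 57.0]
```

>>> {"fn": "arm_command", "kwargs": {"dp": [[0,0.04,0],[0,0.04,0]], "angular": [[0,0,0],[0,0,0]], "claw": [0,0]}}

```text
clock: 11.1
position: [0.5365, -0.0731, -0.0177]
ee_rot: [-1.797, -2.575, 0.002]
force: [-5.7, -3.4, 5.7]
width: 0.001
gripper_force: 3.8
```

>>> {"fn": "arm_command", "kwargs": {"dp": [[0,0.04,0],[0,0.0,0]], "angular": [[0,0,0],[0,0,0]], "claw": [0,0]}}

```text
clock: 11.3
position: [0.5366, -0.0733, -0.0177]
ee_rot: [-1.797, -2.574, 0.003]
force: [-5.6, -3.9, 4.6]
width: 0.004
gripper_force: 3.9
```

```bash
python3 c.py e
```

```text
[-0.0337 -0.0646 -0.0177] F [-6.6 -1.8  4.6]
wrist 8654 max x,y [ 0.0584 -0.0138]
  edge outlet slope 0.014 max vals [-14.0, -15.0, -14.0, -14.0, -14.0, -14.0, -14.0, -14.0, -14.0, -14.0, -14.0, -14.0, -14.0, -14.0, -14.0, -14.0, -14.0]
  edge rear slope 0.061 max vals [58.0, 59.0, 59.0, 59.0, 58.0, 58.0, 59.0, 58.0, 59.0, 63.0]
top 306 max x,y [ 0.0591 -0.0155]
  edge outlet slope 0.01 max vals [-16.0, -16.0, -16.0, -16.0, -16.0, -17.0, -16.0, -17.0, -15.0, -17.0, -16.0, -15.0, -15.0, -17.0]
  edge rear slope 0.33 max vals [56.0, 57.0, 56.0, 61.0, 61.0]
```

>>> {"fn": "arm_command", "kwargs": {"dp": [[0,-0.4,0],[0,0,-0.8],[0,0,-0.8],[0,0,-0.8],[-0.72,0.79,0],[-0.72,0.79,0],[-0.72,0.79,0],[0,0,0]], "angular": [[0,0,0],[0,0,0],[0,0,0],[0,0,0],[0,0,0],[0,0,0],[0,0,0],[0,0,0]], "claw": [0,0,0,0,0,0,0,0]}}

```text
clock: 12.2
position: [0.6064, -0.1073, 0.0427]
ee_rot: [1.795, 2.574, 0.001]
force: [0.5, 0.1, 0.3]
width: 0.007
gripper_force: 0.0
```

```bash
python3 c.py f
```

```text
[ 0.02   -0.1206  0.0427] F [ 0.5 -0.1  0.3]
wrist 7976 max x,y [ 0.0584 -0.015 ]
  edge outlet slope 0.013 max vals [-15.0, -15.0, -16.0, -16.0, -16.0, -15.0, -15.0, -15.0, -15.0, -15.0, -15.0, -15.0, -15.0, -15.0, -15.0, -15.0, -14.0]
  edge rear slope 0.121 max vals [53.0, 52.0, 53.0, 53.0, 54.0, 56.0, 58.0, 58.0, 59.0, 58.0, 59.0, 59.0, 59.0, 59.0, 59.0, 59.0, 59.0]
top 358 max x,y [ 0.057  -0.0155]
  edge outlet slope 0.027 max vals [-16.0, -17.0, -16.0, -16.0, -16.0, -17.0, -15.0, -15.0, -15.0]
  edge rear slope 0.112 max vals [51.0, 51.0, 50.0, 52.0, 54.0, 55.0, 56.0, 56.0, 57.0, 56.0, 56.0, 57.0, 57.0, 56.0, 58.0, 57.0]
```

>>> {"fn": "arm_command", "kwargs": {"dp": [[0,-0.1,0.8],[0,-0.1,0.8],[0,0,0.8],[0.12,0,0],[0.12,0,0],[0.12,0,0],[0.12,0,0],[0.12,0,0],[0.12,0,0],[0.12,0,0]], "angular": [[0,0,0],[0,0,0],[0,0,0],[0,0,0],[0,0,0],[0,0,0],[0,0,0],[0,0,0],[0,0,0],[0,0,0]], "claw": [0,0,0,0,0,0,0,0,0,0]}}

```text
clock: 13.3
position: [0.5915, -0.0879, -0.0173]
ee_rot: [1.797, 2.576, 0.0]
force: [0.4, -0.9, 0.3]
width: 0.005
gripper_force: 0.6
```

```bash
python3 c.py g
```

```text
[ 0.0128 -0.0973 -0.0173] F [ 0.  -1.   0.3]
wrist 14430 max x,y [ 0.0577 -0.0092]
  edge outlet slope 0.003 max vals [-9.0, -9.0, -9.0, -9.0, -9.0, -9.0, -9.0, -9.0, -9.0, -9.0, -9.0, -9.0, -9.0, -9.0, -9.0, -9.0]
  edge rear slope 0.116 max vals [53.0, 52.0, 52.0, 52.0, 54.0, 55.0, 57.0, 58.0, 58.0, 58.0, 58.0, 58.0, 58.0, 58.0, 58.0, 59.0, 58.0]
top 30 max x,y [ 0.0572 -0.0094]
  edge rear slope 0.032 max vals [57.0, 56.0, 57.0, 57.0]
```

Sliding squarely, with 9 mm left.

>>> {"fn": "arm_command", "kwargs": {"dp": [[0.08,0,0],[0.08,0,0],[0.06,0,0],[0.06,0,0],[0.04,0,0]], "angular": [[0,0,0],[0,0,0],[0,0,0],[0,0,0],[0,0,0]], "claw": [0,0,0,0,0]}}

```text
clock: 13.9
position: [0.5889, -0.0806, -0.0175]
ee_rot: [1.797, 2.576, -0.0]
force: [1.1, -3.5, -1.1]
width: 0.007
gripper_force: 1.8
```

>>> {"fn": "arm_command", "kwargs": {"dp": [[0.04,0,0],[0.04,0,0]], "angular": [[0,0,0],[0,0,0]], "claw": [0,0]}}

```text
clock: 14.1
position: [0.5894, -0.0804, -0.0171]
ee_rot: [1.796, 2.573, -0.001]
force: [4.8, -6.8, -0.4]
width: 0.005
gripper_force: 4.4
```

>>> {"fn": "arm_command", "kwargs": {"dp": [[0.04,0,0],[0.02,0,0]], "angular": [[0,0,0],[0,0,0]], "claw": [0,0]}}

```text
clock: 14.3
position: [0.5896, -0.0803, -0.0167]
ee_rot: [1.796, 2.571, -0.001]
force: [5.1, -9.7, -1.0]
width: 0.001
gripper_force: 5.7
```

```bash
python3 c.py i
```

```text
[ 0.0136 -0.0894 -0.0167] F [  1.4 -10.9  -1. ]
wrist 14149 max x,y [ 0.0576 -0.0024]
  edge outlet slope 0.0 max vals [-2.0, -2.0, -2.0, -2.0, -2.0, -2.0, -2.0, -2.0, -2.0, -2.0, -2.0, -2.0, -2.0, -2.0, -2.0, -2.0]
  edge rear slope 0.094 max vals [54.0, 52.0, 53.0, 54.0, 55.0, 56.0, 57.0, 58.0, 58.0, 58.0, 58.0, 58.0, 58.0, 58.0, 58.0, 58.0, 58.0]
top 11 max x,y [ 0.0573 -0.0023]
```

The blower is stopped against the mouth with 11 N and square. Next I'll refine the bar position from earlier pictures.

Run:
```python
from h import *
for t in ('w1','top0','wrista','wrist0' if 0 else 'wristi'):
    d=load(t); W=IS(world(d)); m=(d['frame'].max(-1)<75)&(np.abs(W[...,0]+.088)<.015)&(W[...,1]>.01)&(W[...,1]<.11)&(W[...,2]>.08)&(W[...,2]<.1)
    P=W[m]
    if m.sum()>20: print(t,m.sum(),P.mean(0).round(4),P.min(0).round(4),P.max(0).round(4),np.polyfit(P[:,1],P[:,0],1))
```

```text
w1 258 [-0.0842  0.0792  0.0907] [-0.09    0.0246  0.0834] [-0.0801  0.1036  0.0936] [-0.06238905 -0.0792357 ]
top0 249 [-0.087   0.0592  0.0907] [-0.093   0.0179  0.0826] [-0.0812  0.1001  0.0952] [-0.01778125 -0.08591675]
wrista 4276 [-0.0838  0.0321  0.0911] [-0.0911  0.0184  0.0847] [-0.079   0.0457  0.0945] [-0.00478572 -0.08369455]
```

>>> {"fn": "arm_command", "kwargs": {"dp": [[-0.5,0,0],[0,0,-1],[0,0,-1],[0,0,-1],[0,0,-1],[0,0,-1],[0,0,0]], "angular": [[0,0,0],[0,0,0],[0,0,0],[0,0,0],[0,0,0],[0,0,0],[0,0,0]], "claw": [0,0,0.22,0.22,0.22,0.22,0.22]}}

```text
clock: 15.1
position: [0.5936, -0.0892, 0.1106]
ee_rot: [1.795, 2.574, 0.005]
force: [0.0, -0.5, 0.2]
width: 0.221
gripper_force: 0.0
```

```bash
sed -i 's/W\[...,1\]<-.002/W[...,1]<.003/' c.py; python3 c.py j
```

```text
[ 0.0143 -0.0992  0.1106] F [-0.2 -0.5  0.2]
wrist 4524 max x,y [0.0581 0.0006]
  edge outlet slope 0.022 max vals [-1.0, 0.0, -1.0, -2.0, 1.0, 0.0, 2.0, 2.0, -0.0, 1.0, 1.0, 1.0, 1.0, -1.0, -1.0, 1.0, 2.0]
  edge rear slope 0.126 max vals [53.0, 52.0, 52.0, 52.0, 54.0, 56.0, 58.0, 58.0, 58.0, 58.0, 58.0, 58.0, 59.0, 59.0, 58.0, 59.0, 59.0]
top 675 max x,y [0.0568 0.0023]
  edge outlet slope 0.002 max vals [2.0, 2.0, 1.0, 0.0, 3.0, 1.0, -3.0, 2.0, 2.0, 1.0, -3.0, 2.0, -1.0, 3.0, 2.0, 1.0, 3.0]
  edge rear slope 0.128 max vals [50.0, 48.0, 50.0, 52.0, 53.0, 56.0, 56.0, 56.0, 57.0, 56.0, 56.0, 56.0, 57.0, 56.0, 57.0, 57.0]
```

>>> {"fn": "arm_command", "kwargs": {"dp": [[0.9,-0.57,0],[0.9,-0.57,0],[0.9,-0.57,0],[0.9,-0.57,0],[0.9,-0.57,0],[0.9,-0.57,0],[0.9,-0.57,0],[0,0,0]], "angular": [[0,0,0],[0,0,0],[0,0,0],[0,0,0],[0,0,0],[0,0,0],[0,0,0],[0,0,0]], "claw": [0.22,0.22,0.22,0.22,0.22,0.22,0.22,0.22]}}

```text
clock: 16.0
position: [0.4397, 0.0266, 0.1061]
ee_rot: [-1.79, -2.576, 0.003]
force: [0.9, -0.4, 0.4]
width: 0.217
gripper_force: 0.0
```

Run:
```python
from h import *
s=arm.observe(); print(IS(s['position']).round(4))
d=load('wristj'); W=IS(world(d))
for y in (-.03,-.05,-.065):
    k=(np.abs(W[...,1]-y)<.004)&(W[...,0]>.02)&(W[...,0]<.075)&(np.abs(W[...,2]-.03)<.004)&(d['frame'].min(-1)>95); b=(np.abs(W[...,1]-y)<.004)&(np.abs(W[...,2]-.038)<.004)&(d['frame'].max(-1)<120)&(W[...,0]<.064); pl=(np.abs(W[...,1]-y)<.004)&(np.abs(W[...,2]-.01)<.004)&(W[...,0]>.03)&(W[...,0]<.06); print(y,k.sum() and np.percentile(W[k][:,0],2),b.sum() and np.percentile(W[b][:,0],98),pl.sum())
for n in ('wrist','side','top'):
    d=snap(n,n+'k'); W=IS(world(d)); m=(d['frame'].max(-1)<85)&(np.abs(W[...,0]+.088)<.015)&(W[...,1]>.01)&(W[...,1]<.11)&(W[...,2]>.08)&(W[...,2]<.1)
    P=W[m]
    if m.sum()>20: print(n,m.sum(),np.percentile(P,[3,50,97],axis=0).round(4).tolist())
```

```text
[-0.0903  0.0625  0.1061]
-0.03 0.06046179316533722 0.05111741249182119 13
-0.05 0.06066990062116733 0.06374778664695116 10
-0.065 0.05370392440025522 0.05163249693063352 27
wrist 1356 [[-0.0913, 0.0225, 0.0883], [-0.0862, 0.0636, 0.0916], [-0.0808, 0.1008, 0.0933]]
side 184 [[-0.0915, 0.0175, 0.0851], [-0.0882, 0.054, 0.0915], [-0.0817, 0.0973, 0.0939]]
```

>>> {"fn": "arm_command", "kwargs": {"dp": [[-0.05,0.07,0.9],[-0.05,0.07,0.9],[0,0,0]], "angular": [[0,0,0],[0,0,0],[0,0,0]], "claw": [0.22,0.22,0.22]}}

```text
clock: 16.45
position: [0.4469, 0.0222, 0.0604]
ee_rot: [-1.798, -2.574, 0.006]
force: [0.3, -1.1, 0.0]
width: 0.221
gripper_force: 0.0
```

Run:
```python
from h import *
s=arm.observe(); print(IS(s['position']).round(4))
for t in ('wristd','wriste','wristf','wristi','wristj'):
    d=load(t); f=d['frame'].astype(int)
    # intensity profile along stand x at z=.034 midway, y=-.035
    o=[]
    for y in (-.03,-.04,-.05):
        xs=np.arange(.050,.066,.001); p=proj(d,S(np.c_[xs,0*xs+y,0*xs+.034])); g=cv2.remap(d['frame'].mean(-1).astype(np.float32),p[:,0].astype(np.float32)[None],p[:,1].astype(np.float32)[None],1)[0]; o.append(g)
    print(t,np.mean(o,0).round(0).astype(int).tolist())
```

```text
[-0.085   0.056   0.0604]
wristd [119, 119, 118, 119, 119, 119, 119, 119, 118, 119, 129, 156, 168, 171, 165, 158]
wriste [118, 118, 118, 118, 118, 118, 118, 118, 118, 118, 121, 147, 166, 171, 165, 159]
wristf [119, 119, 118, 119, 118, 119, 118, 118, 118, 127, 161, 180, 171, 167, 166, 162]
wristi [119, 119, 119, 119, 120, 118, 112, 112, 114, 141, 182, 178, 167, 171, 168, 160]
wristj [118, 118, 119, 119, 119, 126, 136, 134, 118, 124, 153, 174, 175, 169, 165, 162]
```

>>> {"fn": "arm_command", "kwargs": {"dp": [[0.1,-0.08,0],[0,0,0.4],[0,0,0.4],[0,0,0.2],[0,0,0]], "angular": [[0,0,0],[0,0,0],[0,0,0],[0,0,0],[0,0,0]], "claw": [0.22,0.22,0.22,0.22,0.22]}}

```text
clock: 16.95
position: [0.4446, 0.025, 0.0368]
ee_rot: [-1.797, -2.576, 0.001]
force: [-0.8, -0.4, 0.3]
width: 0.225
gripper_force: 0.0
```

Run:
```python
from h import *
s=arm.observe(); print(IS(s['position']).round(4),s['force'].round(1),s['joints'].round(2))
```

```text
[-0.0862  0.0593  0.0368] [-0.8 -0.4  0.3] [-0.59  0.39  0.54  2.2  -0.33  0.63  0.53]
```

>>> {"fn": "arm_command", "kwargs": {"dp": [[0,0,0],[0,0,0],[0,0,0],[0,0,0]], "angular": [[0,0,0],[0,0,0],[0,0,0],[0,0,0]], "claw": [0,0,0,0], "force": 25}}

```text
clock: 17.35
position: [0.4447, 0.0249, 0.0375]
ee_rot: [-1.797, -2.577, 0.001]
force: [-2.3, -1.9, 1.7]
width: 0.124
gripper_force: 25.0
```

Bar gripped (width 11.4 mm, 25 N). Now I'll lift along the arc.

>>> {"fn": "arm_command", "kwargs": {"dp": [[0,-0.031,-0.182],[0,-0.031,-0.182],[0,-0.031,-0.182],[0,-0.031,-0.182],[0,-0.031,-0.182],[0,0,0]], "angular": [[0.2,0,0],[0.2,0,0],[0.2,0,0],[0.2,0,0],[0.2,0,0],[0,0,0]], "claw": [0,0,0,0,0,0]}}

```text
clock: 17.95
position: [0.4421, 0.024, 0.0602]
ee_rot: [-1.743, -2.501, 0.192]
force: [-3.4, -1.9, -4.6]
width: 0.121
gripper_force: 25.0
```

```bash
cat > f.py <<'E'
from h import *
import sys
s=arm.observe(); p=IS(s['position']); R=Rs.T@Rn.from_rotvec(s['ee_rot']).as_matrix(); bar=p-R[:,2]*.0500
print('tcp',p.round(4),'F',(s['force']@Rs).round(1),'j',s['joints'].round(2),'w',s['width'].round(3),s['gripper_force'].round(1),'tilt',np.arctan2(-R[0,2],-R[2,2]).round(3))
b0=np.array([-.0862,.0875]); h=b0+[.152,-.021]; r=bar[[0,2]]-h; print('flap angle fk',(np.arctan2(r[1],-r[0])-np.arctan2(.021,.152)).round(4),'rad',np.hypot(*r).round(4))
for n in sys.argv[2:]:
    d=snap(n,n+sys.argv[1]); W=IS(world(d)); m=(W[...,1]>.03)&(W[...,1]<.1)&(W[...,0]>-.05)&(W[...,0]<.05)&(W[...,2]>.06)&(W[...,2]<.14)&(d['frame'].min(-1)>110)
    P=W[m]
    if m.sum()<50: continue
    for _ in range(4):
        c=np.polyfit(P[:,0],P[:,2],1); e=P[:,2]-np.polyval(c,P[:,0]); P=P[np.abs(e)<max(.002,2*e.std())]
    print(n,m.sum(),len(P),'flap plane angle',np.arctan(-c[0]).round(4),'z at x=.065',np.polyval(c,.065).round(4))
E
python3 f.py l side top wrist
```

```text
Traceback (most recent call last):
  File "f.py", line 4, in <module>
    print('tcp',p.round(4),'F',(s['force']@Rs).round(1),'j',s['joints'].round(2),'w',s['width'].round(3),s['gripper_force'].round(1),'tilt',np.arctan2(-R[0,2],-R[2,2]).round(3))
                                                                                     ^^^^^^^^^^^^^^^^
AttributeError: 'float' object has no attribute 'round'
```

```bash
sed -i "s/s\['width'\].round(3),s\['gripper_force'\].round(1)/s['width'],s['gripper_force']/" f.py; python3 f.py l side top wrist
```

```text
tcp [-0.0889  0.0593  0.0602] F [-3.9 -0.6 -4.6] j [-0.63  0.44  0.58  2.05 -0.26  0.88  0.46] w 0.1210117782758986 24.994503557682037 tilt 0.153
flap angle fk 0.1477 rad 0.1533
side 658 609 flap plane angle 0.144 z at x=.065 0.0686
wrist 13244 12469 flap plane angle 0.1434 z at x=.065 0.068
```

>>> {"fn": "arm_command", "kwargs": {"dp": [[0,-0.031,-0.182],[0,-0.031,-0.182],[0,-0.031,-0.182],[0,-0.031,-0.182],[0,-0.031,-0.182],[0,-0.031,-0.182],[0,-0.031,-0.182],[0,-0.031,-0.182],[0,-0.031,-0.182],[0,0,0]], "angular": [[0.2,0,0],[0.2,0,0],[0.2,0,0],[0.2,0,0],[0.2,0,0],[0.2,0,0],[0.2,0,0],[0.2,0,0],[0.2,0,0],[0,0,0]], "claw": [0,0,0,0,0,0,0,0,0,0]}}

```text
clock: 19.1
position: [0.4455, 0.0256, 0.1014]
ee_rot: [-1.633, -2.343, 0.503]
force: [-6.2, -2.6, -2.4]
width: 0.121
gripper_force: 25.0
```

```bash
python3 f.py m side top wrist
python3 - <<'E'
from h import *
d=load('w1'); W=IS(world(d)); P=[]
for a in np.linspace(0.05,.85,60):
    u,v=np.array([292,137])*(1-a)+np.array([381,105])*a
    for dv in (-2,-1,0,1,2):
        i,j=int(round(v+dv)),int(round(u))
        if d['frame'][i,j].max()<105: P.append([*W[i,j],dv])
P=np.array(P); print(len(P),P[:,1].min(),P[:,1].max()); c=np.polyfit(P[:,0],P[:,2],1); print('slope angle',np.arctan(-c[0]),'z at .0655',np.polyval(c,.0655)); print('hinge-based',np.median(np.arctan2(P[:,2]-.066,.0655-P[:,0])[P[:,0]<.03]))
d=load('wristm'); W=IS(world(d)); m=(W[...,1]>.121)&(W[...,1]<.135)&(W[...,0]>-.06)&(W[...,0]<.05)&(W[...,2]>.06)&(W[...,2]<.15)&(d['frame'].max(-1)<100); P=W[m]; print('wristm hand',len(P))
if len(P)>20: c=np.polyfit(P[:,0],P[:,2],1); print(np.arctan(-c[0]),np.median(np.arctan2(P[:,2]-.066,.0655-P[:,0])[P[:,0]<.03]),P.min(0),P.max(0))
E
```

```text
tcp [-0.0851  0.0596  0.1014] F [-6.7 -0.3 -2.4] j [-0.63  0.59  0.6   1.78 -0.2   1.28  0.41] w 0.12051529682545481 24.987346529960632 tilt 0.424
flap angle fk 0.4159 rad 0.1532
side 367 334 flap plane angle 0.4141 z at x=.065 0.0691
wrist 13341 12370 flap plane angle 0.4094 z at x=.065 0.0684
131 0.12663912835395852 0.13018666433768913
slope angle 0.462675476277114 z at .0655 0.06654436328469837
hinge-based 0.46739731767482623
wristm hand 39
0.7804094648285749 0.4863169642817788 [0.01998395 0.12423829 0.07485338] [0.04967169 0.12941228 0.14424226]
```

>>> {"fn": "arm_command", "kwargs": {"dp": [[0,-0.031,-0.182],[0,-0.031,-0.182],[0,0,0],[0,0,0],[0,0,0],[0,0,0],[0,0,0]], "angular": [[0.2,0,0],[0.2,0,0],[0,0,0],[0,0,0],[0,0,0],[0,0,0],[0,0,0]], "claw": [0,0,0,0,0,0,0]}}

```text
clock: 19.95
position: [0.4477, 0.0266, 0.1102]
ee_rot: [-1.608, -2.305, 0.565]
force: [-5.8, -1.6, -2.5]
width: 0.117
gripper_force: 25.0
```

```bash
python3 f.py n side wrist
python3 - <<'E'
from h import *
# same-image check: tab end vs set flag seen by wrist; blower corner
for t in ('wristn','siden'):
    d=load(t); W=IS(world(d))
    m=(W[...,1]>.108)&(W[...,1]<.14)&(W[...,0]>-.06)&(W[...,0]<.0)&(W[...,2]>.085)&(W[...,2]<.14)
    P=W[m]; C=d['frame'][m].max(-1); a=np.arctan2(P[:,2]-.066,.0655-P[:,0]); r=np.hypot(P[:,2]-.066,.0655-P[:,0])
    for n,k in (('dark',(C<105)&(r>.095)&(P[:,1]>.121)),('bright r>106',(C>110)&(r>.106)&(r<.116))): print(t,n,k.sum(),np.percentile(a[k],[10,50,90]).round(3) if k.sum() else '',P[k].mean(0).round(4) if k.sum() else '')
    m=(np.abs(W[...,2]-.038)<.003)&(W[...,0]>-.03)&(W[...,0]<.062)&(W[...,1]<.003)&(W[...,1]>-.06)&(d['frame'].max(-1)<150); P=W[m]; print('blower',m.sum(),np.percentile(P,97,axis=0).round(4) if m.sum() else '')
E
```

```text
tcp [-0.0828  0.0598  0.1102] F [-6.   0.5 -2.5] j [-0.62  0.62  0.6   1.72 -0.19  1.36  0.41] w 0.1165009665440261 24.985489547252655 tilt 0.482
flap angle fk 0.4745 rad 0.1532
side 303 277 flap plane angle 0.4688 z at x=.065 0.0696
wrist 13206 12254 flap plane angle 0.4695 z at x=.065 0.0685
wristn dark 0  
wristn bright r>106 724 [0.472 0.479 0.488] [-0.0333  0.121   0.1174]
blower 665 [ 0.0575 -0.0137  0.0394]
siden dark 0  
siden bright r>106 0  
blower 425 [ 0.0565 -0.0011  0.0404]
```

Run:
```python
from h import *
for t in ('wristn','w1'):
    d=load(t); W=IS(world(d)); a=np.arctan2(W[...,2]-.066,.0655-W[...,0]); r=np.hypot(W[...,2]-.066,.0655-W[...,0])
    for lo,hi in ((.04,.06),(.06,.08),(.08,.097),(.098,.107),(.107,.114)):
        m=(W[...,1]>.1195)&(W[...,1]<.14)&(a>.3)&(a<.8)&(r>lo)&(r<hi); C=d['frame'][m].max(-1)
        k=C<130; print(t,lo,m.sum(),k.sum(),np.percentile(a[m][k],[5,50,95]).round(3) if k.sum()>3 else '','y',W[m][k][:,1].mean().round(4) if k.sum()>3 else '')
    print(proj(d,S([.0655-.103*np.cos(.475),.126,.066+.103*np.sin(.475)])))
```

```text
wristn 0.04 375 186 [0.486 0.506 0.536] y 0.1274
wristn 0.06 443 143 [0.48  0.495 0.513] y 0.1268
wristn 0.08 616 211 [0.385 0.483 0.701] y 0.1255
wristn 0.098 268 254 [0.464 0.477 0.488] y 0.1256
wristn 0.107 312 0  y 
[400.86227245 134.68326416]
w1 0.04 321 81 [0.418 0.48  0.516] y 0.1284
w1 0.06 463 92 [0.435 0.478 0.505] y 0.1281
w1 0.08 480 81 [0.434 0.475 0.499] y 0.1275
w1 0.098 82 73 [0.462 0.477 0.484] y 0.1265
w1 0.107 0 0  y 
[289.83811409 137.73612975]
```

In the same image the tab is at 0.479 rad and the set flag at 0.477 rad. The flap is held, and the blower is still home.

```bash
python3 -c "
from cell import arm
print(arm.sign_off())"
```

```text
the job is handed in; nothing more can be done
None
```

The job is handed in: the blower is home against both stops, and the gripper is still holding the flap at the set pointer (tab 0.479 rad, flag 0.477 rad). I have no verdict from the judging.

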